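# Stand a tool holder upright in its tapered tightening seat

## Task

The big spindle tool holder (dark nut) is parked leaning in the orange rest. Take it out and stand it upright, taper down, in the empty seat with the blue base, lowering it in rather than dropping it, until it is fully home with its flange down on the seat; let go of it and leave the small holder standing in its own seat and the other things as they are.

Things in the scene. Friction and masses are not known exactly. Their poses are not given: they have to be found in the camera images.
- holder_nut (a point): Big tool holder, loose, 0.35 kg, round, 87 mm long. Point: on its axis, middle of its dark nut (the grip). z = its axis, taper to nut; starts 35 (+-3) degrees off vertical, taper down in the rest. Along z from here: nut dia 30 mm, -17..+17; neck dia 24, -25..-17; flange dia 40, -34..-25; steel taper dia 26 at -34 to dia 15.5 at its end, -70.
- seat_mouth (a point): Empty seat: fixed upright aluminium block, dia 56 mm, on a blue 100 x 100 x 12 mm base. Point: centre of its tapered hole's mouth, in the flat top, 55 mm above the table; z up. Hole dia 28.4 mm at the mouth, narrowing at the holder's taper (7:24), 39 mm deep. Holder home: flange flat on the top face, 1.2 mm play round the taper, nut point 34 mm above this point.
- rest_mouth (a point): Fixed orange rest, base 120 x 90 mm. Point: centre of the mouth of its tapered hole (dia 29.2 mm, sleeve dia 54 mm), 62 mm above the table. The sleeve leans 35 degrees, mouth up and towards the rest's own -x (point's z is vertical, x level). Draw the holder out along its own axis: taper free after 40 mm. Flange and nut stand clear outside the mouth.
- small_holder_nut (a point): Smaller loose tool holder with a brass nut, upright in the small seat (aluminium block dia 48 mm, 45 mm high, on a grey 100 x 100 mm base). Bystander. Point: middle of its nut (dia 22 mm, 24 mm high), about 70 mm above the table; top at 82 mm.
- jar: Bystander: loose jar with a blue cap, dia 60 mm, 75 mm high, beyond the seats. Origin: centre of its underside.
- spray: Bystander: loose yellow can, dia 52 mm, 170 mm high, on the left. Origin: centre of its underside.
- collet_tray: Bystander: grey tray of collets, 64 x 130 x 36 mm, beyond the seats. Origin: centre of its underside.
- spanner: Bystander: open-ended spanner lying flat near the robot. Origin: middle of its underside; x along it.
- brush: Bystander: brush lying flat near the robot. Origin: middle of its underside; x along it.
Mind the look-alikes: they are no part of the job. What is shaped like the part that bears small_holder_nut but pink or turquoise is not meant.

How it is judged (in metres and radians):
On the way:
1. the big holder has been lifted out of the orange rest (distance between holder_nut and rest_mouth above 0.085 m), for 0.1 s.
At the end, for the whole second after the job is handed in: The big holder stands upright (within 3.4 degrees), nut up, in the blue-based seat, its nut centred within 4 mm of the seat's axis and no more than 2.5 mm above fully home, at rest; the small holder still stands in its own seat, within 8 mm of where it was (horizontal distance between holder_nut and seat_mouth below 0.004 m and z of holder_nut in the frame of seat_mouth between 0.03 and 0.0365 m and angle between holder_nut's own z axis and vertical below 0.06 rad and linear speed of holder below 0.02 m/s and distance of small_holder_nut from where it was at the start of the episode below 0.008 m and angle between small_holder_nut's own z axis and vertical below 0.15 rad); the robot touches nothing.
It fails at once if the big holder was dropped or thrown into the seat (moving faster than 0.5 m/s inside it) (distance between holder_nut and seat_mouth below 0.07 m and linear speed of holder above 0.5 m/s).
It fails at once if the small holder was knocked (moved more than 30 mm) (distance of small_holder_nut from where it was at the start of the episode above 0.03 m).
It fails at once if a bystander (jar, spray can, collet tray, spanner or brush) was pushed away by more than 50 mm (distance of any of jar, spray, collet_tray, spanner, brush from where it was at the start of the episode above 0.05 m).
It also fails if it takes over 48 s, if anything falls off the work surface, if the arm or the gripper's body presses on something with over 40 N, if the wrist force passes 120 N, or if a joint passes its speed limit or range.

## Robot

A 6-joint arm with a two-finger parallel gripper is mounted at the origin on the work surface. World frame = base frame: x ahead of the robot, y to its left, z up, the work surface at z = 0. Lengths are in m, angles in degrees, forces in N, time in s.
With the tool pointing down it reaches from about 0.375 to 0.9 m from the base axis. Payload 3.1 kg.
Tool frame: the origin (TCP) lies between the finger pads; the fingertips stand 11 mm ahead of it and the grasp point (between the pads) lies 8 mm behind it; z points along the fingers, y is the direction in which the jaws open and shut (so a half turn about z gives the same grasp; the last joint's range is limited). The gripper opens to 87 mm and grips with 3 to 60 N. Pads are 19 mm wide; open, the fingers measure 117 mm over their backs; the gripper's body (75 mm by 190 mm) begins 51 mm behind the grasp point.
Start: joints at [53.543, 30.224, 82.088, -0, 67.689, -10.227], TCP at [0.276, 0.561, 0.234] pointing down, gripper open.
Joint ranges: [-176.69, 176.69], [-43.24, 126.21], [12.49, 139.97], [-82, 262], [0, 151.66], [-163.58, 163.58]. Speed limits (degrees/s): [159.86, 159.86, 180, 180, 180, 180].

## Interface

Orientations are given as a 3x3 rotation matrix whose columns are the frame's x, y, z axes.
In Python, from rig import bot, vision gives the robot as it stands. The module is installed in compiled form; this text tells all that it offers.
- The arm moves only by the tool jog_arm, never from a script. Its argument "rows" is a list of rows, each an object with "dp": the shift along the tool's x, y, z in mm, a list of three; "turn": the turn, a rotation vector about the tool's x, y, z in degrees, a list of three; "grip": the opening, from 0 (shut) to 1 (fully open). A call has 1 to 10 rows; each row is the pose to reach, as a shift and turn from the pose commanded when the call began, along the tool's axes at that moment; what a row does not reach only later rows make up. A row lasts 1/10 s, in which the tool goes at most 50 mm and 8.59 degrees, less where a joint would pass 70% of its speed; a pose out of reach is approached as far as the arm can. A call with a gripper value outside its range is refused whole. The fingers move at their own pace and stop on an object; the grip force is fixed at half the most. Time passes only in rows, so rows that repeat a pose let the fingers close. It gives the time, the measured TCP pose, the force and the opening at its end, in the units of the state.
- bot.read_state(): the state, without advancing time (a new reading comes with each control period).
- vision.capture(name): name is "scene" or "top" or "wrist"; returns (picture, depth): 420x560x3 uint8, red, green, blue; 420x560 float32, m along the optical axis (not along the pixel's ray), 0 where there is no reading.
- vision.camera_info(name): a dict with "vertical_fov" (degrees; the focal length in pixels is half the picture's height over the tangent of half this angle, whatever the lens; pixels are square), "cx", "cy" (the principal point, pixels), "k1" (the pictures are not rectified: a ray, as slopes to the right and down, at radius r is drawn at 1 + k1 r^2 times it, then the intrinsics apply), "position" and "rotation" of the camera in the world. Camera axes: x right, y down, z forward; pixel columns grow to the right and rows downward; lengths in m; the calibration is good to about 2 mm. A picture is of the moment at which its call begins: read the wrist's pose just before it. camera_info takes no time and is no camera call; for the wrist camera it gives the pose at the moment of the call.
- bot.hand_in(): hands the job in, once; it reports no verdict.
The state is a dict: "time_s": time; "joint_positions": joint angles; "qvel": joint speeds; "tau": joint torques, N m; "position": TCP position; "tcp_rot": TCP orientation; "force": force on the tool from outside, world axes, zero at the start; "moment": the same for the moment, N m; "opening": opening from 0.0 (shut) to 1.0 (fully open).
Only numpy, scipy, OpenCV 4.12 (cv2) and the standard library are available. Lean on these libraries where they do the work, as an engineer would, in place of code of your own. Each camera call takes 0.05 s, during which the arm holds its last target.

## Working session

There is one attempt and no reset: what is moved stays moved. The work goes in short steps, Python scripts to look and compute and a tool call to move; the robot and the scene stay as the last step left them, time stands still between calls to the robot, and variables do not carry over. Pictures are saved under pics/ and viewed, and the job is handed in when it is done.

Besides the shell and the picture viewer there is one more tool, called after "Request:" by a JSON object that holds its "api" and its "payload". jog_arm: Moves the arm, as the interface text tells. Its arguments: {"type":"object","properties":{"rows":{"type":"array"}},"required":["rows"]}

```bash
mkdir -p pics; ls
cat > h.py <<'E'
import numpy as np, cv2, pickle
from rig import bot, vision
def cap(name,tag):
    info=vision.camera_info(name); im,d=vision.capture(name)
    cv2.imwrite(f'pics/{tag}.png',im[:,:,::-1]); pickle.dump((info,im,d),open(f'{tag}.pkl','wb'))
    return info,im,d
def load(tag): return pickle.load(open(f'{tag}.pkl','rb'))
def K(info,H=420):
    f=H/2/np.tan(np.radians(info['vertical_fov'])/2)
    return np.array([[f,0,info['cx']],[0,f,info['cy']],[0,0,1.]])
def slopes(info,uv):
    uv=np.atleast_2d(np.asarray(uv,float)); k=K(info)
    s=(uv-k[:2,2])/k[0,0]; t=s.copy()
    for _ in range(30): t=s/(1+info['k1']*(t**2).sum(1,keepdims=True))
    return t
def rays(info,uv):
    t=slopes(info,uv); d=np.c_[t,np.ones(len(t))]@np.array(info['rotation']).T
    return np.array(info['position']),d
def onplane(info,uv,z):
    o,d=rays(info,uv); return o+d*((z-o[2])/d[:,2])[:,None]
def pts(info,uv,depth):
    o,d=rays(info,uv); return o+d*np.asarray(depth)[:,None]
def proj(info,P):
    c=(np.atleast_2d(P)-np.array(info['position']))@np.array(info['rotation'])
    s=c[:,:2]/c[:,2:]; s=s*(1+info['k1']*(s**2).sum(1,keepdims=True)); k=K(info)
    return s*k[0,0]+k[:2,2]
def tri(i1,u1,i2,u2):
    o1,d1=rays(i1,u1);o2,d2=rays(i2,u2);d1=d1[0];d2=d2[0]
    A=np.c_[d1,-d2];s=np.linalg.lstsq(A,o2-o1,rcond=None)[0]
    p,q=o1+s[0]*d1,o2+s[1]*d2
    return (p+q)/2,np.linalg.norm(p-q)
E
python3 - <<'E'
from h import *
for n in ('scene','top','wrist'):
    i,im,d=cap(n,n+'0'); print(n,i)
print(bot.read_state())
E
```

```text
pics
scene {'vertical_fov': 46.243587980644875, 'cx': 272.816566315111, 'cy': 212.322118355292, 'k1': -0.06285604143481056, 'position': array([ 1.31812093, -0.2787716 ,  0.84351607]), 'rotation': array([[ 4.59832748e-01,  5.90654305e-01, -6.63084712e-01],
       [ 8.88005139e-01, -3.06568028e-01,  3.42728635e-01],
       [-8.46428993e-04, -7.46420482e-01, -6.65474077e-01]])}
top {'vertical_fov': 55.78993598214009, 'cx': 279.31911528923706, 'cy': 214.38874872495137, 'k1': 0.00024895156365828635, 'position': array([0.36620678, 0.0773742 , 1.05648655]), 'rotation': array([[ 0.00336919, -0.97814862,  0.20787959],
       [-0.99998087, -0.00221722,  0.00577427],
       [-0.00518718, -0.20789507, -0.97813738]])}
wrist {'vertical_fov': 61.363495206321794, 'cx': 286.310158827139, 'cy': 205.24143416737044, 'k1': 0.00547933304282268, 'position': array([0.21563446, 0.59121149, 0.38480101]), 'rotation': array([[ 0.4419154 ,  0.86793538,  0.22671338],
       [ 0.89705593, -0.42723142, -0.11297775],
       [-0.0011983 ,  0.25330119, -0.96738672]])}
{'time_s': 0.15, 'joint_positions': array([ 5.35406813e+01,  3.02677657e+01,  8.21384718e+01, -2.98127495e-03,
        6.76910795e+01, -1.02270831e+01]), 'qvel': array([ 0.03822924, -0.03754298, -0.32717578,  0.05559445,  0.02459472,
       -0.03962108]), 'tau': array([ 7.88905327e-04, -4.40427947e+01, -1.76844049e+01,  6.33490761e-02,
        5.53108414e-02, -1.29423215e-04]), 'position': array([0.27591209, 0.56019364, 0.23279117]), 'tcp_rot': array([[-8.97018454e-01,  4.41992027e-01, -9.70621336e-04],
       [ 4.41993019e-01,  8.97017405e-01, -1.39467590e-03],
       [ 2.54228605e-04, -1.68005787e-03, -9.99998556e-01]]), 'force': array([ 0.40219247, -0.58538641, -0.04137601]), 'moment': array([ 0.00969896, -0.02560254,  0.01760347]), 'opening': 0.9996217671142328}
```

View pics/scene0.png

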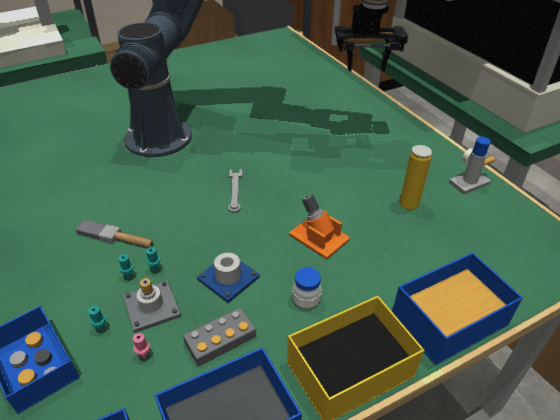

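View pics/top0.png

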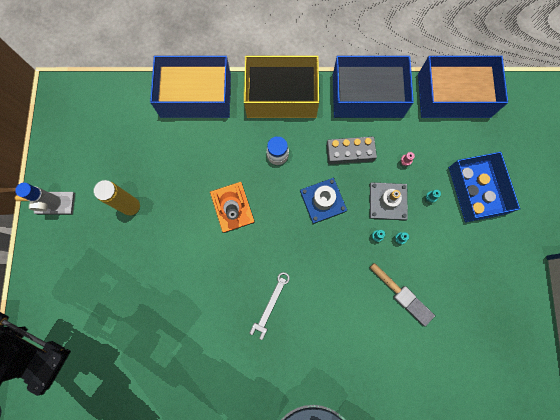

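View pics/wrist0.png

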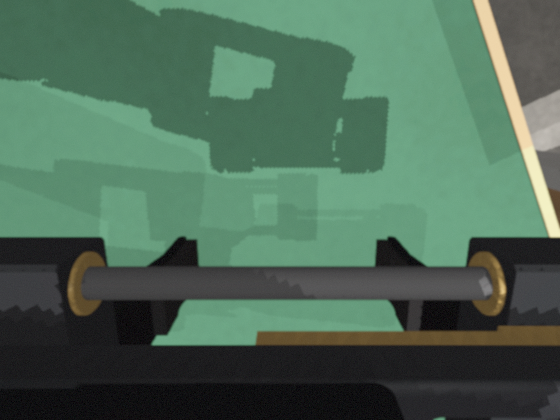

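Run:
```python
from h import *
a=load('scene0')[1][170:310,190:370,::-1]; b=load('top0')[1][160:250,190:400,::-1]
a=cv2.resize(a,None,fx=3,fy=3,interpolation=cv2.INTER_CUBIC)
b=cv2.resize(b,None,fx=3.8,fy=3.8,interpolation=cv2.INTER_CUBIC)
cv2.imwrite('pics/cropa.png',a);cv2.imwrite('pics/cropb.png',b)
for n in('scene0','top0'):
    i,im,d=load(n)
    hsv=cv2.cvtColor(im,cv2.COLOR_RGB2HSV)
    for nm,m in (('orange',cv2.inRange(hsv,(5,180,120),(14,255,255))),('blue',cv2.inRange(hsv,(105,120,40),(125,255,255)))):
        k,l,s,c=cv2.connectedComponentsWithStats(m)
        for j in range(1,k):
            if s[j,4]>80: print(n,nm,s[j],c[j].round(1))
```

```text
scene0 orange [ 290  211   59   47 1107] [320.6 234.1]
scene0 blue [473 136  18  20 252] [481.1 145.7]
scene0 blue [ 393  253  130  112 5095] [453.6 309.3]
scene0 blue [198 262  61  40 890] [228.1 281.7]
scene0 blue [295 267  26  24 479] [307.3 278.5]
scene0 blue [   0  306   80  108 4529] [ 32.2 360.5]
scene0 blue [ 155  348  147   72 2714] [228.8 382.4]
scene0 blue [ 97 408  32  12 207] [115.7 415.4]
top0 orange [215 185  35  45 647] [234.1 208. ]
top0 blue [ 150   56   81   62 2237] [189.5  90.8]
top0 blue [ 333   56   81   62 2566] [372.7  88.8]
top0 blue [ 418   56   90   62 2923] [461.1  88.7]
top0 blue [267 137  21  20 318] [277.  146.2]
top0 blue [ 449  152   71   70 2878] [484.1 186.1]
top0 blue [300 178  47  45 798] [322.4 201.9]
top0 blue [ 15 183  25  18 311] [ 27.1 191.2]
```

View pics/cropa.png

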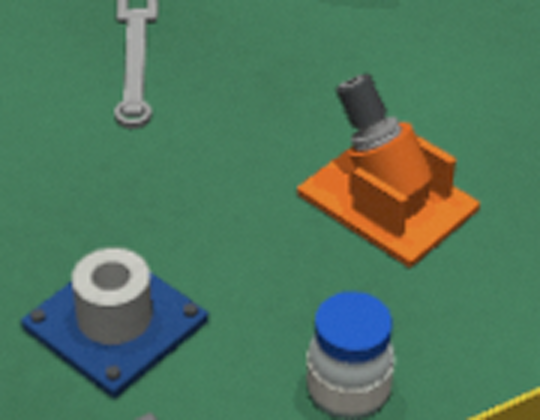

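View pics/cropb.png

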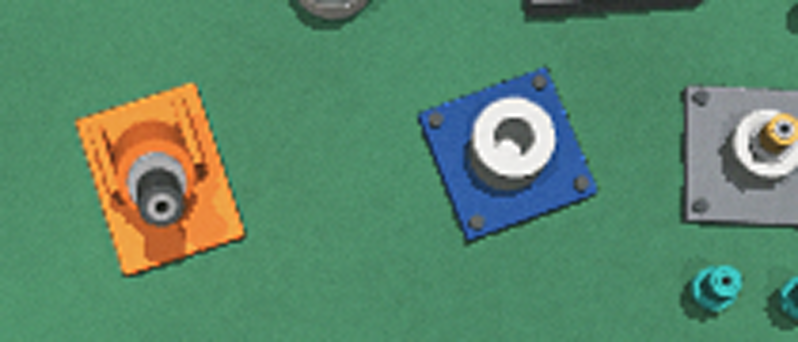

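Run:
```python
from h import *
s,si,sd=load('scene0');t,ti,td=load('top0')
def cb(x,y):return (190+(x+.5)/3.8-.5,160+(y+.5)/3.8-.5)
def ca(x,y):return (190+(x+.5)/3-.5,170+(y+.5)/3-.5)
for n,a,b in (('nuttop',(355,81),(161,206)),('seat',(111,276),(515,138))):
    print(n,tri(s,[ca(*a)],t,[cb(*b)]))
    uv=np.array(cb(*b)); r=uv.round().astype(int); print(td[r[1]-2:r[1]+3,r[0]-2:r[0]+3])
c=onplane(t,[cb(78,122),cb(195,84),cb(245,237),cb(126,275)],0.01);print(c.round(4),c.mean(0),np.diff(c,axis=0).round(4))
c=onplane(t,[cb(420,115),cb(547,68),cb(597,190),cb(467,242)],0.012);print(c.round(4),c.mean(0),np.diff(c,axis=0).round(4))
c=onplane(s,[ca(297,190),ca(378,123),ca(480,205),ca(409,265)],0.01);print(c.round(4),c.mean(0))
# depth cloud of nut (dark) in top
uv=np.argwhere(td>0)[:,::-1]; P=pts(t,uv,td[td>0])
m=(abs(P[:,0]-c.mean(0)[0])<.09)&(abs(P[:,1]-c.mean(0)[1])<.08)&(P[:,2]>.07)
print(m.sum());print(np.c_[uv[m],P[m].round(3)][::4])
```

```text
nuttop (array([0.57006999, 0.19994482, 0.10391878]), np.float64(0.0014489143132899636))
[[0.9748745  0.9749178  0.97172475 0.9724478  0.9745841 ]
 [0.973267   0.97363585 0.9764974  0.9744152  0.97569054]
 [0.97734356 0.97564316 0.97675663 0.9740684  0.9785202 ]
 [0.97729194 0.97619903 0.97855943 0.97772545 0.98006797]
 [0.97624207 0.9767605  0.98032266 0.9751632  0.97747076]]
seat (array([ 0.62865532, -0.03564779,  0.05464863]), np.float64(0.000755594041445166))
[[1.0577513 1.0599564 1.0618117 1.0558898 1.0528321]
 [1.0673693 1.0679841 1.0618668 1.0630815 1.0566012]
 [1.073732  1.0722694 1.0695971 1.0662597 1.0625203]
 [1.0708009 1.0759743 1.0746692 1.0729537 1.0650595]
 [1.0709788 1.0728928 1.0725385 1.0673425 1.0645545]]
[[0.6515 0.2728 0.01  ]
 [0.68   0.1892 0.01  ]
 [0.5676 0.1512 0.01  ]
 [0.5401 0.2345 0.01  ]] [0.6097992  0.21194044 0.01      ] [[ 0.0286 -0.0835  0.    ]
 [-0.1125 -0.038   0.    ]
 [-0.0274  0.0833  0.    ]]
[[ 0.6566  0.0269  0.012 ]
 [ 0.6919 -0.065   0.012 ]
 [ 0.6017 -0.0982  0.012 ]
 [ 0.564  -0.0055  0.012 ]] [ 0.62854786 -0.0354258   0.012     ] [[ 0.0
[... 2632 characters left out ...]
5.73e-01 1.90e-01 1.00e-01]
 [2.28e+02 2.14e+02 5.70e-01 2.09e-01 1.01e-01]
 [2.32e+02 2.14e+02 5.70e-01 2.00e-01 1.02e-01]
 [2.36e+02 2.14e+02 5.70e-01 1.90e-01 1.01e-01]
 [2.28e+02 2.15e+02 5.67e-01 2.09e-01 1.03e-01]
 [2.32e+02 2.15e+02 5.68e-01 2.00e-01 1.00e-01]
 [2.36e+02 2.15e+02 5.68e-01 1.90e-01 9.80e-02]
 [2.29e+02 2.16e+02 5.64e-01 2.07e-01 1.03e-01]
 [2.33e+02 2.16e+02 5.65e-01 1.97e-01 1.02e-01]
 [2.37e+02 2.16e+02 5.66e-01 1.88e-01 9.50e-02]
 [2.31e+02 2.17e+02 5.63e-01 2.02e-01 1.00e-01]
 [2.35e+02 2.17e+02 5.63e-01 1.92e-01 9.80e-02]
 [2.31e+02 2.18e+02 5.61e-01 2.02e-01 9.80e-02]
 [2.35e+02 2.18e+02 5.61e-01 1.93e-01 9.50e-02]
 [2.34e+02 2.19e+02 5.59e-01 1.96e-01 9.10e-02]]
```

```bash
cat >> h.py <<'E'
from scipy.spatial.transform import Rotation as Ro
def Rdown(yaw,tilt=0):  # yaw: azimuth of lean plane, tool y at yaw+90; tilt deg outward of tool z
    a,b=np.radians([yaw,tilt])
    z=np.array([np.sin(b)*np.cos(a),np.sin(b)*np.sin(a),-np.cos(b)]); y=np.array([-np.sin(a),np.cos(a),0])
    return np.c_[np.cross(y,z),y,z]
def goto(p,R):
    s=bot.read_state(); R0=s['tcp_rot']
    dp=R0.T@(np.array(p)-s['position'])*1000; tr=Ro.from_matrix(R0.T@R).as_rotvec(degrees=True)
    print('dp',dp.round(1),'turn',tr.round(2),'|',np.linalg.norm(dp).round(),np.linalg.norm(tr).round())
def st():
    s=bot.read_state();print(s['time_s'],s['position'].round(4),s['force'].round(1),'op',round(s['opening'],3),'q',s['joint_positions'].round(1));return s
E
python3 - <<'E'
from h import *
R=Rdown(18.5,35); goto((.501,.177,.208),R)
E
```

```text
dp [-371.3 -244.2   25.1] turn [-13.74 -33.23 -43.28] | 445.0 56.0
```

Request:
{"api": "jog_arm", "payload": {"rows": [{"dp":[-186,-122,12],"turn":[-7,-16.6,-21.6],"grip":1},{"dp":[-186,-122,12],"turn":[-7,-16.6,-21.6],"grip":1},{"dp":[-186,-122,12],"turn":[-7,-16.6,-21.6],"grip":1},{"dp":[-371,-244,25],"turn":[-13.7,-33.2,-43.3],"grip":1},{"dp":[-371,-244,25],"turn":[-13.7,-33.2,-43.3],"grip":1},{"dp":[-371,-244,25],"turn":[-13.7,-33.2,-43.3],"grip":1},{"dp":[-371,-244,25],"turn":[-13.7,-33.2,-43.3],"grip":1},{"dp":[-371,-244,25],"turn":[-13.7,-33.2,-43.3],"grip":1},{"dp":[-371,-244,25],"turn":[-13.7,-33.2,-43.3],"grip":1},{"dp":[-371,-244,25],"turn":[-13.7,-33.2,-43.3],"grip":1}]}}

```text
time_s: 1.15
position: [0.4459, 0.271, 0.2106]
tcp_rot: [[-0.799, -0.316, 0.512], [-0.248, 0.948, 0.199], [-0.549, 0.032, -0.836]]
force: [0.5, 0.3, -0.3]
opening: 1.0
```

Request:
{"api": "jog_arm", "payload": {"rows": [{"dp":[0,0,0],"turn":[0,0,0],"grip":1},{"dp":[0,0,0],"turn":[0,0,0],"grip":1},{"dp":[0,0,0],"turn":[0,0,0],"grip":1}]}}

```text
time_s: 1.45
position: [0.4455, 0.2721, 0.2107]
tcp_rot: [[-0.798, -0.317, 0.512], [-0.248, 0.948, 0.2], [-0.549, 0.032, -0.836]]
force: [-0.5, 0.6, 0.7]
opening: 1.0
```

Run:
```python
from h import *
st(); goto((.501,.177,.208),Rdown(18.5,35))
i,im,d=cap('wrist','wrist1'); print(i['position'])
```

```text
1.45 [0.4455 0.2721 0.2107] [-0.5  0.6  0.7] op 1.0 q [  18.1   18.5  122.2   15.9    6.3 -105.1]
dp [ -19.2 -107.9   11.7] turn [ 1.52 -1.72 -1.04] | 110.0 3.0
[0.31454006 0.22523715 0.30018214]
```

View pics/wrist1.png

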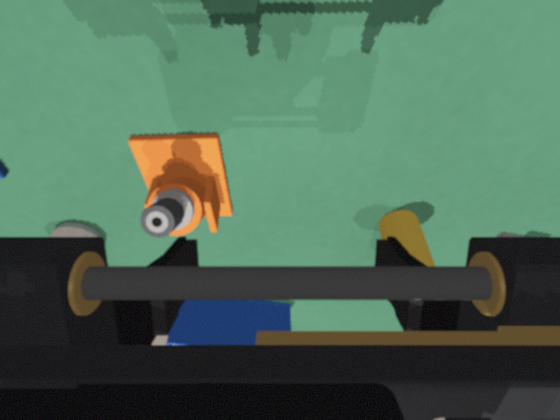

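Run:
```python
from h import *
goto((.534,.188,.222),Rdown(18.5,20))
```

```text
dp [ -55.9 -107.6   19.1] turn [ 1.65 13.29 -0.81] | 123.0 13.0
```

Request:
{"api": "jog_arm", "payload": {"rows": [{"dp":[-28,-54,9],"turn":[0.8,6.6,-0.4],"grip":1},{"dp":[-28,-54,9],"turn":[0.8,6.6,-0.4],"grip":1},{"dp":[-56,-108,19],"turn":[1.6,13.3,-0.8],"grip":1},{"dp":[-56,-108,19],"turn":[1.6,13.3,-0.8],"grip":1},{"dp":[-56,-108,19],"turn":[1.6,13.3,-0.8],"grip":1},{"dp":[-56,-108,19],"turn":[1.6,13.3,-0.8],"grip":1},{"dp":[-56,-108,19],"turn":[1.6,13.3,-0.8],"grip":1}]}}

```text
time_s: 2.2
position: [0.532, 0.1879, 0.2212]
tcp_rot: [[-0.892, -0.318, 0.321], [-0.298, 0.948, 0.109], [-0.339, 0.002, -0.941]]
force: [-0.1, 0.4, -0.3]
opening: 1.0
```

Run:
```python
from h import *
st(); goto((.534,.188,.222),Rdown(18.5,20))
i,im,d=cap('wrist','wrist2'); print(i['position'])
print(proj(i,[[.579,.203,.09],[.570,.2,.104]]))
```

```text
2.2 [0.532  0.1879 0.2212] [-0.1  0.4 -0.3] op 1.0 q [   5.8   20.5  106.4    7.9   33.9 -108.6]
dp [-2.  -0.5 -0.1] turn [ 0.1  -0.16 -0.01] | 2.0 0.0
[0.4234514  0.15113824 0.34095463]
[[285.44871697 196.62344802]
 [285.44964907 196.26745279]]
```

View pics/wrist2.png

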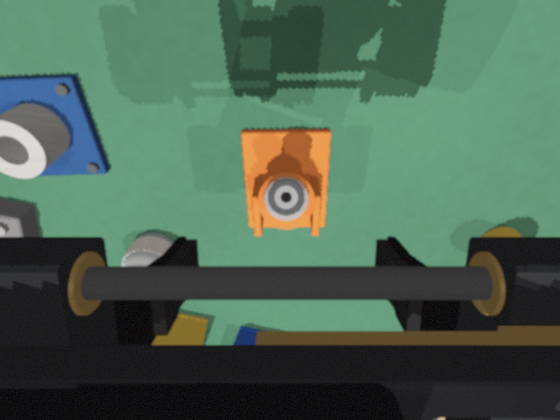

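Run:
```python
from h import *
i,im,d=load('wrist2')
c=im[120:250,225:345,::-1]
cv2.imwrite('pics/w2c.png',cv2.resize(c,None,fx=4.5,fy=4.5,interpolation=cv2.INTER_CUBIC))
```

```text
(no output)
```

View pics/w2c.png

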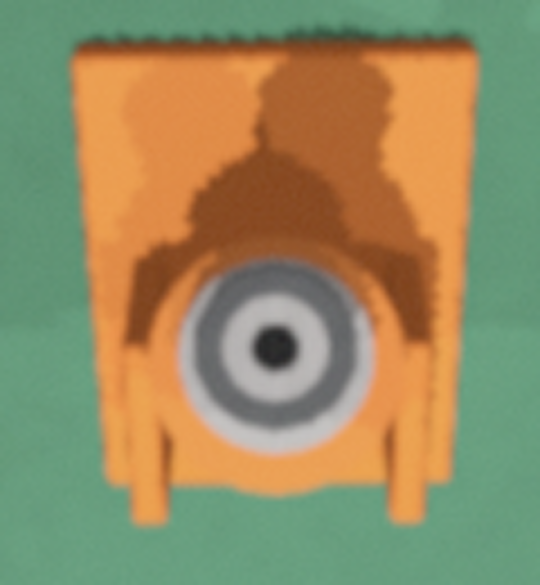

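Run:
```python
from h import *
goto((.5805,.203,.0842),Rdown(18.5,20))
```

```text
dp [ -0.9  -1.3 146.2] turn [ 0.1  -0.13  0.  ] | 146.0 0.0
```

Request:
{"api": "jog_arm", "payload": {"rows": [{"dp":[0,0,30],"turn":[0,0,0],"grip":1},{"dp":[0,0,60],"turn":[0,0,0],"grip":1},{"dp":[0,-1,90],"turn":[0,0,0],"grip":1},{"dp":[-1,-1,110],"turn":[0,0,0],"grip":1},{"dp":[-1,-1,125],"turn":[0,0,0],"grip":1},{"dp":[-1,-1,137],"turn":[0,0,0],"grip":1},{"dp":[-1,-1,144],"turn":[0,0,0],"grip":1},{"dp":[-1,-1,146],"turn":[0,0,0],"grip":1},{"dp":[-1,-1,146],"turn":[0,0,0],"grip":1},{"dp":[-1,-1,146],"turn":[0,0,0],"grip":1}]}}

```text
time_s: 3.25
position: [0.583, 0.2024, 0.086]
tcp_rot: [[-0.891, -0.317, 0.325], [-0.297, 0.949, 0.109], [-0.343, 0.001, -0.939]]
force: [-0.2, 0.6, 0.1]
opening: 0.996
```

Run:
```python
from h import *
st(); goto((.5805,.203,.0842),Rdown(18.5,20))
cap('wrist','wrist3');i,im,d=cap('scene','scene3')
c=im[130:260,250:400,::-1]
cv2.imwrite('pics/s3c.png',cv2.resize(c,None,fx=4.5,fy=4.5,interpolation=cv2.INTER_CUBIC))
```

```text
3.25 [0.583  0.2024 0.086 ] [-0.2  0.6  0.1] op 0.996 q [   6.8   37.2  105.2   12.8   18.4 -113.1]
dp [2.7 1.4 0.9] turn [ 0.03  0.06 -0.06] | 3.0 0.0
```

View pics/wrist3.png

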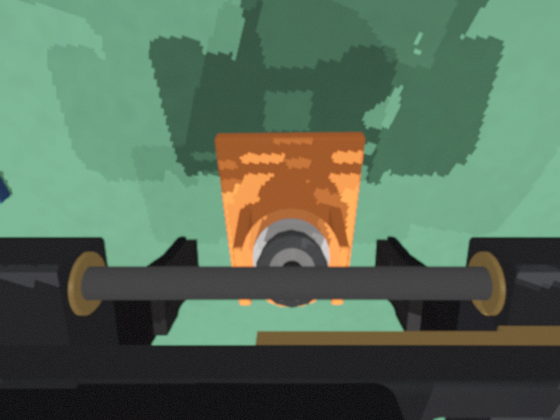

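View pics/s3c.png

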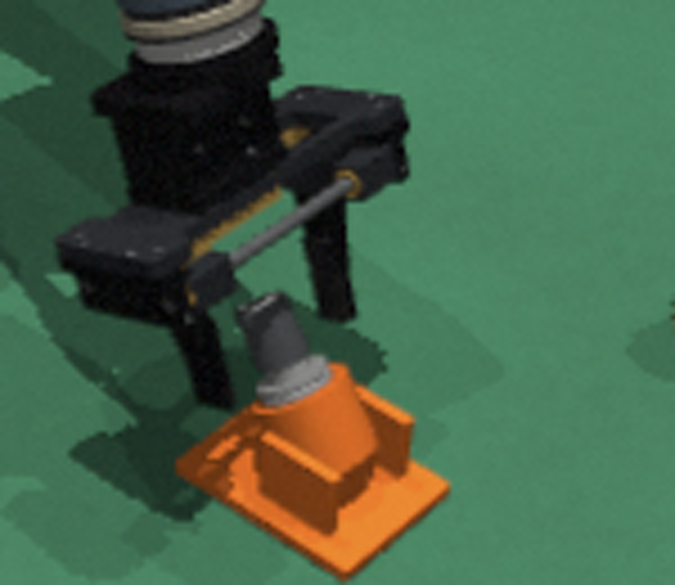

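Request:
{"api": "jog_arm", "payload": {"rows": [{"dp":[2.7,1.4,0.5],"turn":[0,0,0],"grip":1},{"dp":[2.7,1.4,0.5],"turn":[0,0,0],"grip":1},{"dp":[2.7,1.4,0.5],"turn":[0,0,0],"grip":0.8},{"dp":[2.7,1.4,0.5],"turn":[0,0,0],"grip":0.6},{"dp":[2.7,1.4,0.5],"turn":[0,0,0],"grip":0.45},{"dp":[2.7,1.4,0.5],"turn":[0,0,0],"grip":0.4},{"dp":[2.7,1.4,0.5],"turn":[0,0,0],"grip":0.4}]}}

```text
time_s: 4.05
position: [0.5803, 0.2029, 0.0838]
tcp_rot: [[-0.891, -0.317, 0.324], [-0.297, 0.949, 0.109], [-0.342, 0.001, -0.94]]
force: [-0.4, -0.8, 0.8]
opening: 0.632
```

Request:
{"api": "jog_arm", "payload": {"rows": [{"dp":[0,0,0],"turn":[0,0,0],"grip":0.3},{"dp":[0,0,0],"turn":[0,0,0],"grip":0.2},{"dp":[0,0,0],"turn":[0,0,0],"grip":0.1},{"dp":[0,0,0],"turn":[0,0,0],"grip":0},{"dp":[0,0,0],"turn":[0,0,0],"grip":0},{"dp":[0,0,0],"turn":[0,0,0],"grip":0}]}}

```text
time_s: 4.65
position: [0.5801, 0.2031, 0.0839]
tcp_rot: [[-0.891, -0.317, 0.324], [-0.297, 0.949, 0.109], [-0.342, 0.001, -0.94]]
force: [0.3, 0.4, 0.6]
opening: 0.334
```

Run:
```python
from h import *
s=st(); print(s['moment']); goto((.5805,.203,.0842),Rdown(18.5,20))
i,im,d=cap('scene','scene4')
c=im[130:260,250:400,::-1]
cv2.imwrite('pics/s4c.png',cv2.resize(c,None,fx=4.5,fy=4.5,interpolation=cv2.INTER_CUBIC))
# axis dir: lift 60 mm along axis, in tool frame
a=np.array([-np.sin(np.radians(35))*np.cos(np.radians(18.5)),-np.sin(np.radians(35))*np.sin(np.radians(18.5)),np.cos(np.radians(35))])
print(s['tcp_rot'].T@a*60, s['tcp_rot'].T@a*100)
```

```text
4.65 [0.5801 0.2031 0.0839] [0.3 0.4 0.6] op 0.334 q [   6.9   37.3  105.6   13.    17.9 -113.2]
[0.2262289  0.24309845 0.06285012]
dp [-0.4 -0.2 -0.2] turn [ 0.05 -0.   -0.06] | 0.0 0.0
[ 1.55323675e+01  3.11411279e-02 -5.79546770e+01] [ 2.58872791e+01  5.19018798e-02 -9.65911284e+01]
```

View pics/s4c.png

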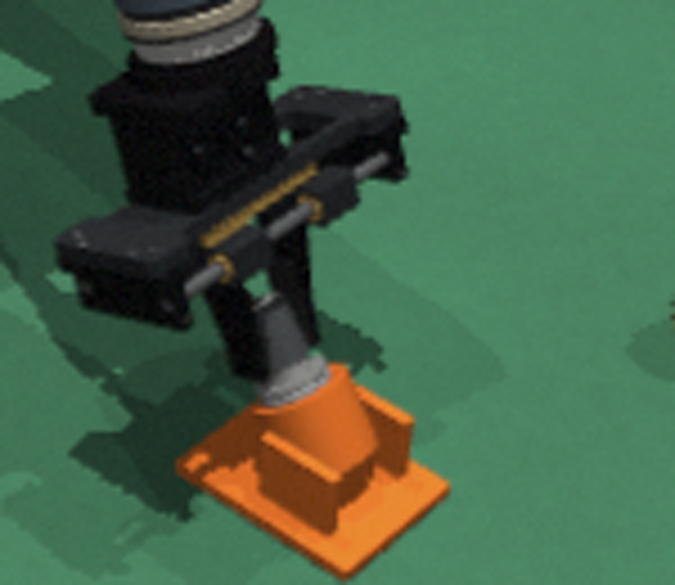

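Request:
{"api": "jog_arm", "payload": {"rows": [{"dp":[1.3,0,-4.8],"turn":[0,0,0],"grip":0},{"dp":[2.6,0,-9.7],"turn":[0,0,0],"grip":0},{"dp":[4.4,0,-16.4],"turn":[0,0,0],"grip":0},{"dp":[6.2,0,-23.2],"turn":[0,0,0],"grip":0},{"dp":[8,0,-30],"turn":[0,0,0],"grip":0},{"dp":[9.8,0,-36.7],"turn":[0,0,0],"grip":0},{"dp":[11.6,0,-43.5],"turn":[0,0,0],"grip":0},{"dp":[13.5,0,-50.2],"turn":[0,0,0],"grip":0},{"dp":[15.5,0,-58],"turn":[0,0,0],"grip":0},{"dp":[15.5,0,-58],"turn":[0,0,0],"grip":0}]}}

```text
time_s: 5.7
position: [0.5472, 0.1919, 0.1341]
tcp_rot: [[-0.891, -0.317, 0.325], [-0.297, 0.949, 0.109], [-0.343, 0.001, -0.939]]
force: [-0.8, 0.7, -2.8]
opening: 0.335
```

Run:
```python
from h import *
s=st()
i,im,d=cap('scene','scene5')
c=im[130:260,250:400,::-1]
cv2.imwrite('pics/s5c.png',cv2.resize(c,None,fx=4.5,fy=4.5,interpolation=cv2.INTER_CUBIC))
```

```text
5.7 [0.5472 0.1919 0.1341] [-0.8  0.7 -2.8] op 0.335 q [   6.1   30.3  108.9   11.7   21.6 -112.5]
```

View pics/s5c.png

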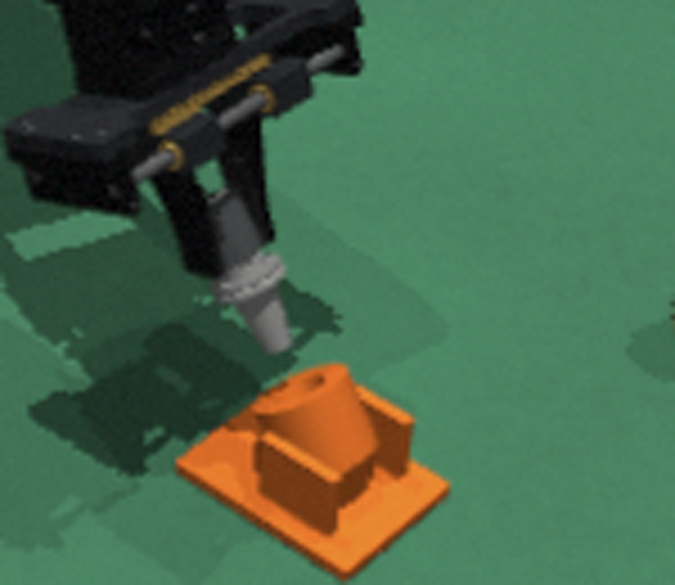

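Run:
```python
from h import *
s=st()
goto(s['position']+[-.01,-.02,.06],Rdown(14,8))
goto((.6266,-.0355,.1743),Rdown(0,-15))
```

```text
5.75 [0.5476 0.1919 0.1337] [ 0.6  0.  -3.6] op 0.336 q [   6.1   30.4  108.9   11.7   21.5 -112.5]
dp [ -5.7 -15.8 -61.8] turn [ 1.13 12.04  4.32] | 64.0 13.0
dp [ -16.8 -240.7  -37.3] turn [ 0.87 34.74 18.72] | 244.0 39.0
```

Request:
{"api": "jog_arm", "payload": {"rows": [{"dp":[-1,-4,-15],"turn":[0.3,3,1],"grip":0},{"dp":[-3,-8,-30],"turn":[0.6,6,2],"grip":0},{"dp":[-4,-12,-46],"turn":[0.9,9,3.2],"grip":0},{"dp":[-6,-16,-62],"turn":[1.1,12,4.3],"grip":0},{"dp":[-6,-16,-62],"turn":[1.1,12,4.3],"grip":0},{"dp":[-6,-16,-62],"turn":[1.1,12,4.3],"grip":0}]}}

```text
time_s: 6.35
position: [0.538, 0.1719, 0.193]
tcp_rot: [[-0.961, -0.243, 0.136], [-0.24, 0.97, 0.035], [-0.14, 0.001, -0.99]]
force: [-1.2, 0.2, -2.7]
opening: 0.338
```

Run:
```python
from h import *
s=st()
goto((.6266,-.0355,.1743),Rdown(0,-15))
```

```text
6.35 [0.538  0.1719 0.193 ] [-1.2  0.2 -2.7] op 0.338 q [  5.8  25.9  99.2   1.6  46.9 -99.3]
dp [ -32.7 -222.8   23.4] turn [-0.81 22.94 14.11] | 226.0 27.0
```

Request:
{"api": "jog_arm", "payload": {"rows": [{"dp":[-4,-28,3],"turn":[-0.1,2.9,1.8],"grip":0},{"dp":[-8,-56,6],"turn":[-0.2,5.7,3.5],"grip":0},{"dp":[-12,-84,9],"turn":[-0.3,8.6,5.3],"grip":0},{"dp":[-16,-112,12],"turn":[-0.4,11.5,7],"grip":0},{"dp":[-20,-140,15],"turn":[-0.5,14.3,8.8],"grip":0},{"dp":[-25,-168,18],"turn":[-0.6,17.2,10.6],"grip":0},{"dp":[-29,-195,20],"turn":[-0.7,20,12.4],"grip":0},{"dp":[-32.7,-215,23],"turn":[-0.8,22.9,14.1],"grip":0},{"dp":[-32.7,-223,23.4],"turn":[-0.8,22.9,14.1],"grip":0},{"dp":[-32.7,-223,23.4],"turn":[-0.8,22.9,14.1],"grip":0}]}}

```text
time_s: 7.35
position: [0.6258, -0.0364, 0.1726]
tcp_rot: [[-0.965, 0.001, -0.261], [0.001, 1.0, 0.001], [0.261, 0.001, -0.965]]
force: [-0.2, 0.4, -3.1]
opening: 0.339
```

Request:
{"api": "jog_arm", "payload": {"rows": [{"dp":[0,0,0],"turn":[0,0,0],"grip":0},{"dp":[0,0,0],"turn":[0,0,0],"grip":0}]}}

```text
time_s: 7.55
position: [0.6255, -0.0344, 0.1747]
tcp_rot: [[-0.966, -0.001, -0.26], [-0.001, 1.0, -0.0], [0.26, 0.0, -0.966]]
force: [0.2, -0.0, -3.9]
opening: 0.335
```

Run:
```python
from h import *
s=st()
goto((.6266,-.0355,.1743),Rdown(0,-15))
for n,b in(('scene',(200,310,160,300)),('top',(150,240,280,400)),('wrist',None)):
    i,im,d=cap(n,n+'6')
    if b:
        c=im[b[0]:b[1],b[2]:b[3],::-1]; cv2.imwrite(f'pics/{n}6c.png',cv2.resize(c,None,fx=5,fy=5,interpolation=cv2.INTER_CUBIC))
```

```text
7.55 [ 0.6255 -0.0344  0.1747] [ 0.2 -0.  -3.9] op 0.335 q [ -11.9   40.5   73.3   -3.1   81.  -101.1]
dp [-1.2 -1.1  0.1] turn [-0.01 -0.05  0.08] | 2.0 0.0
```

View pics/scene6c.png

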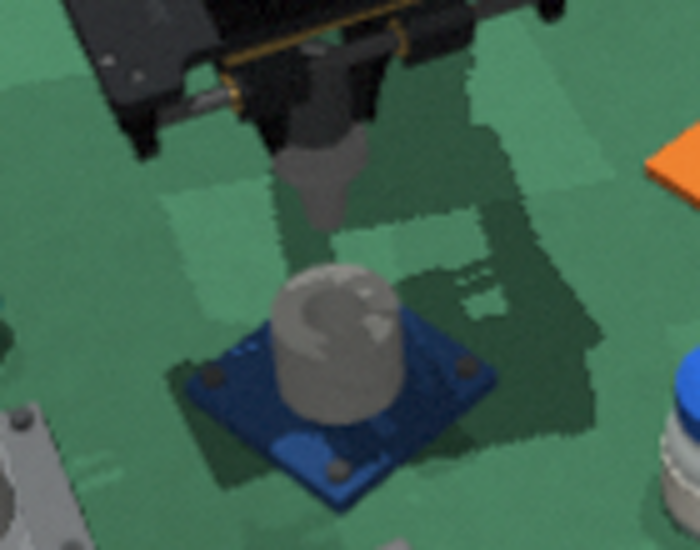

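View pics/top6c.png

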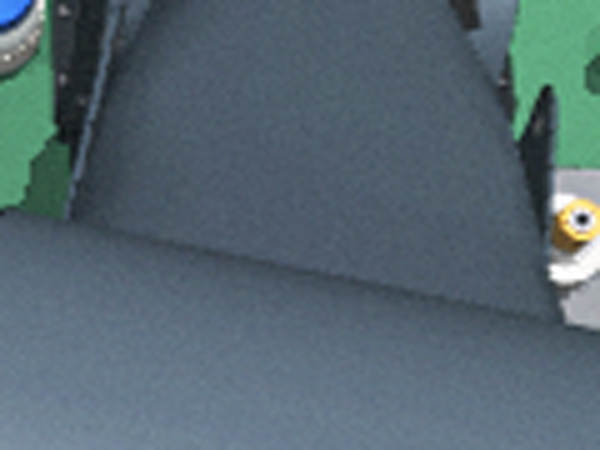

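View pics/wrist6.png

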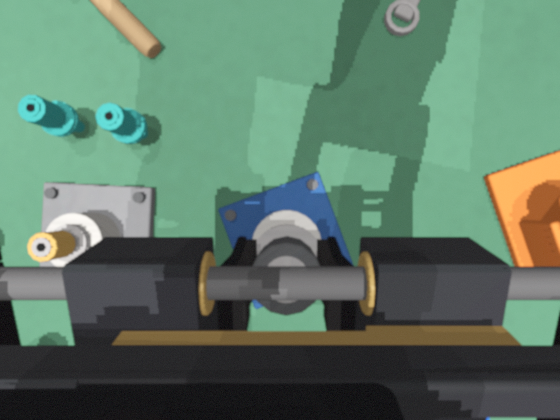

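```bash
cat > ov.py <<'E'
from h import *
import sys
def overlay(tag,nut,axis,b,out,f=6,thick=1):
    i,im,d=load(tag); c=cv2.resize(im[b[0]:b[1],b[2]:b[3],::-1],None,fx=f,fy=f,interpolation=cv2.INTER_CUBIC)
    axis=axis/np.linalg.norm(axis); u=np.cross(axis,[1,.3,.2]);u/=np.linalg.norm(u);v=np.cross(axis,u)
    th=np.linspace(0,2*np.pi,60)
    for h,r,col in((17,15,(0,255,255)),(-25,20,(0,255,0)),(-34,20,(0,255,0)),(-34,13,(255,0,255)),(-70,7.75,(0,0,255))):
        P=nut+axis*h/1000+(np.cos(th)[:,None]*u+np.sin(th)[:,None]*v)*r/1000
        q=((proj(i,P)-[b[2],b[0]]+.5)*f-.5).round().astype(int)
        cv2.polylines(c,[q],True,col,1)
    cv2.imwrite(f'pics/{out}.png',c)
E
python3 - <<'E'
from ov import *
s=bot.read_state(); g=s['position']-.008*s['tcp_rot'][:,2]; print(g)
i,im,d=load('scene6'); print(proj(i,g-[0,0,.002]))
overlay('scene6',g-[0,0,.002],np.array([0,0,1.]),(190,280,180,280),'ov6')
E
```

```text
[ 0.62823974 -0.03481181  0.18288299]
[[222.75184089 218.49381901]]
```

View pics/ov6.png

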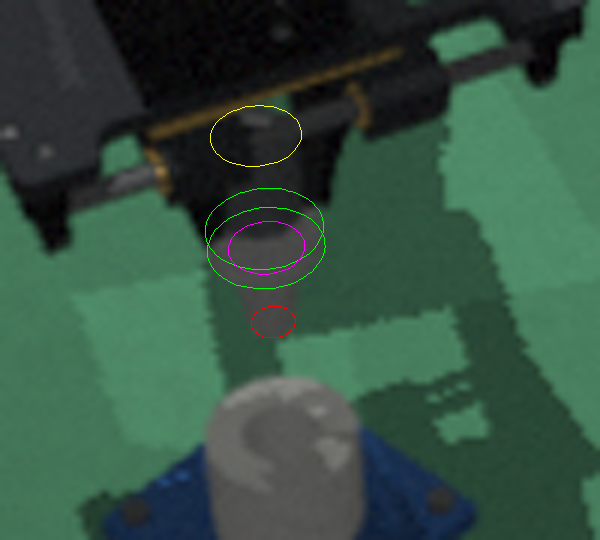

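Run:
```python
from h import *
goto((.6266,-.0355,.12),Rdown(0,-15))
goto((.6266,-.0355,.0955),Rdown(0,-15))
```

```text
dp [-14.7  -0.7  53.2] turn [-0.05  0.01  0.07] | 55.0 0.0
dp [-21.   -0.6  76.8] turn [-0.05  0.01  0.07] | 80.0 0.0
```

Request:
{"api": "jog_arm", "payload": {"rows": [{"dp":[-3,-0.6,8],"turn":[0,0,0],"grip":0},{"dp":[-6,-0.7,20],"turn":[0,0,0],"grip":0},{"dp":[-9,-0.7,32],"turn":[0,0,0],"grip":0},{"dp":[-12,-0.7,43],"turn":[0,0,0],"grip":0},{"dp":[-14.7,-0.7,53],"turn":[0,0,0],"grip":0},{"dp":[-17,-0.6,61],"turn":[0,0,0],"grip":0},{"dp":[-19,-0.6,69],"turn":[0,0,0],"grip":0},{"dp":[-20.3,-0.6,74],"turn":[0,0,0],"grip":0},{"dp":[-21,-0.6,76.8],"turn":[0,0,0],"grip":0},{"dp":[-21,-0.6,76.8],"turn":[0,0,0],"grip":0}]}}

```text
time_s: 8.7
position: [0.6268, -0.0365, 0.0947]
tcp_rot: [[-0.966, 0.0, -0.26], [0.0, 1.0, -0.001], [0.26, -0.001, -0.966]]
force: [-0.6, 0.7, -2.7]
opening: 0.334
```

Run:
```python
from ov import *
s=st();goto((.6266,-.0355,.0955),Rdown(0,-15)); print(s['moment'])
cap('scene','scene7');cap('wrist','wrist7')
g=s['position']-.008*s['tcp_rot'][:,2]; print(g)
overlay('scene7',g-[0,0,.002],np.array([0,0,1.]),(210,300,180,280),'ov7')
```

```text
8.7 [ 0.6268 -0.0365  0.0947] [-0.6  0.7 -2.7] op 0.334 q [ -12.    46.    75.9   -3.3   72.9 -100.7]
dp [ 0.4  1.  -0.7] turn [-0.03 -0.05 -0.01] | 1.0 0.0
[ 0.00479989 -0.29797834  0.05250288]
[ 0.62888502 -0.03650659  0.10244529]
```

View pics/ov7.png

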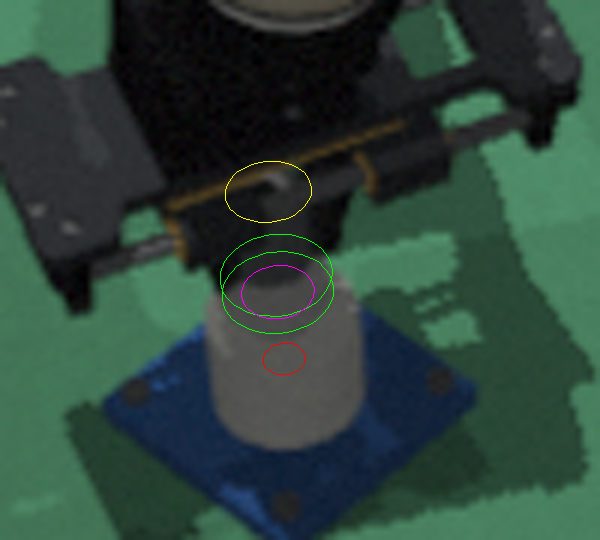

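View pics/wrist7.png

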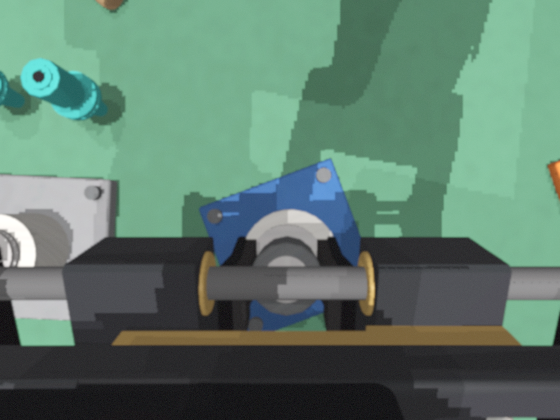

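Request:
{"api": "jog_arm", "payload": {"rows": [{"dp":[0,0.7,1.5],"turn":[0,0,0],"grip":0},{"dp":[-0.4,0.7,3],"turn":[0,0,0],"grip":0},{"dp":[-0.8,0.7,4.5],"turn":[0,0,0],"grip":0},{"dp":[-1.2,0.7,6],"turn":[0,0,0],"grip":0},{"dp":[-1.2,0.7,6],"turn":[0,0,0],"grip":0}]}}

```text
time_s: 9.3
position: [0.6263, -0.0358, 0.0886]
tcp_rot: [[-0.966, 0.0, -0.26], [0.0, 1.0, -0.0], [0.26, -0.001, -0.966]]
force: [-0.4, -0.9, -2.6]
opening: 0.339
```

Request:
{"api": "jog_arm", "payload": {"rows": [{"dp":[-0.3,0,1],"turn":[0,0,0],"grip":0},{"dp":[-0.5,0,2],"turn":[0,0,0],"grip":0},{"dp":[-0.5,0,2],"turn":[0,0,0],"grip":0},{"dp":[-0.5,0,2],"turn":[0,0,0],"grip":0}]}}

```text
time_s: 9.7
position: [0.6265, -0.0358, 0.0868]
tcp_rot: [[-0.966, 0.0, -0.259], [0.0, 1.0, -0.001], [0.259, -0.001, -0.966]]
force: [0.2, 0.8, -2.6]
opening: 0.335
```

No contact yet; the flange is expected to reach home near TCP z ≈ 0.083.

Request:
{"api": "jog_arm", "payload": {"rows": [{"dp":[-0.3,0,1],"turn":[0,0,0],"grip":0},{"dp":[-0.5,0,2],"turn":[0,0,0],"grip":0},{"dp":[-0.5,0,2],"turn":[0,0,0],"grip":0}]}}

```text
time_s: 10.0
position: [0.6263, -0.0358, 0.0846]
tcp_rot: [[-0.966, 0.0, -0.259], [0.0, 1.0, -0.0], [0.259, -0.001, -0.966]]
force: [-0.1, -0.2, -3.1]
opening: 0.334
```

Request:
{"api": "jog_arm", "payload": {"rows": [{"dp":[-0.2,0,0.8],"turn":[0,0,0],"grip":0},{"dp":[-0.2,0,0.8],"turn":[0,0,0],"grip":0}]}}

```text
time_s: 10.2
position: [0.6265, -0.0359, 0.084]
tcp_rot: [[-0.966, 0.0, -0.259], [0.0, 1.0, -0.001], [0.259, -0.001, -0.966]]
force: [0.3, 1.0, -3.3]
opening: 0.338
```

Request:
{"api": "jog_arm", "payload": {"rows": [{"dp":[-0.2,0,0.8],"turn":[0,0,0],"grip":0},{"dp":[-0.2,0,0.8],"turn":[0,0,0],"grip":0}]}}

```text
time_s: 10.4
position: [0.6267, -0.0358, 0.0839]
tcp_rot: [[-0.966, 0.0, -0.259], [0.0, 1.0, -0.001], [0.259, -0.001, -0.966]]
force: [-0.7, 0.5, 1.5]
opening: 0.332
```

Request:
{"api": "jog_arm", "payload": {"rows": [{"dp":[-0.2,0,0.8],"turn":[0,0,0],"grip":0},{"dp":[-0.2,0,0.8],"turn":[0,0,0],"grip":0}]}}

```text
time_s: 10.6
position: [0.6267, -0.0358, 0.0839]
tcp_rot: [[-0.966, 0.0, -0.259], [0.0, 1.0, -0.001], [0.259, -0.001, -0.966]]
force: [-0.8, 0.7, 6.6]
opening: 0.337
```

Run:
```python
from ov import *
s=st(); print(s['moment'])
cap('scene','scene8')
g=s['position']-.008*s['tcp_rot'][:,2]; print(g)
overlay('scene8',np.array([.6287,-.0355,.089]),np.array([0,0,1.]),(210,300,180,280),'ov8')
```

```text
10.6 [ 0.6267 -0.0358  0.0839] [-0.8  0.7  6.6] op 0.337 q [ -12.    46.8   76.2   -3.3   71.8 -100.5]
[ 0.08207005  0.27610408 -0.03283576]
[ 0.62873775 -0.03578069  0.0915792 ]
```

View pics/ov8.png

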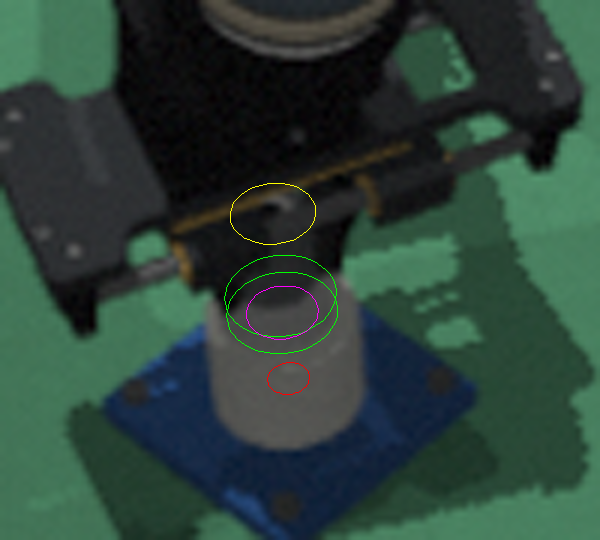

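Request:
{"api": "jog_arm", "payload": {"rows": [{"dp":[0.2,0,-0.8],"turn":[0,0,0],"grip":0},{"dp":[0.2,0,-0.8],"turn":[0,0,0],"grip":0.36},{"dp":[0.2,0,-0.8],"turn":[0,0,0],"grip":0.38},{"dp":[0.2,0,-0.8],"turn":[0,0,0],"grip":0.42},{"dp":[0.2,0,-0.8],"turn":[0,0,0],"grip":0.5},{"dp":[0.2,0,-0.8],"turn":[0,0,0],"grip":0.7},{"dp":[0.2,0,-0.8],"turn":[0,0,0],"grip":0.85},{"dp":[0.2,0,-0.8],"turn":[0,0,0],"grip":0.85}]}}

```text
time_s: 11.45
position: [0.6264, -0.0359, 0.0831]
tcp_rot: [[-0.966, 0.0, -0.259], [0.0, 1.0, -0.001], [0.259, -0.001, -0.966]]
force: [0.1, -0.1, 0.3]
opening: 0.686
```

Run:
```python
from ov import *
s=st()
cap('scene','scene9');cap('wrist','wrist9')
overlay('scene9',np.array([.6287,-.0355,.089]),np.array([0,0,1.]),(210,300,180,280),'ov9')
# retreat along tool z then
```

```text
11.45 [ 0.6264 -0.0359  0.0831] [ 0.1 -0.1  0.3] op 0.686 q [ -12.    46.8   76.2   -3.3   71.7 -100.5]
```

View pics/ov9.png

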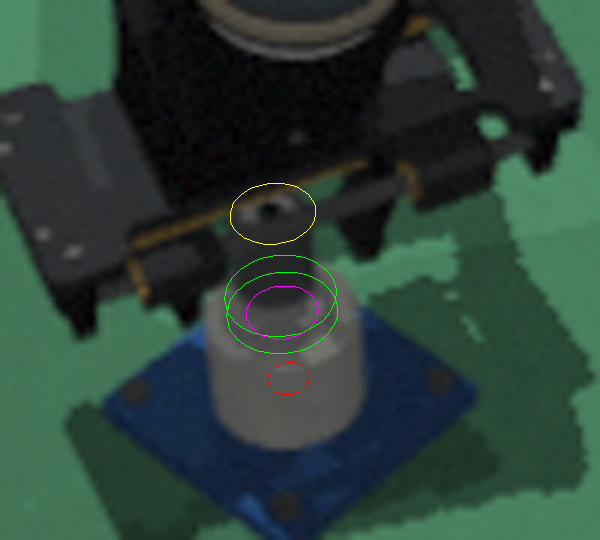

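View pics/wrist9.png

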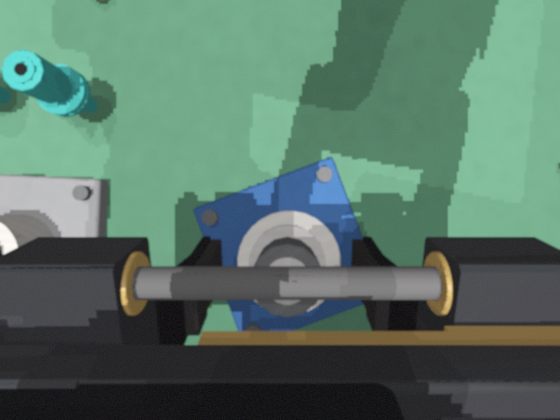

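Released and standing. I'll retreat straight along the tool axis (all jaws fully clear), then check.

Request:
{"api": "jog_arm", "payload": {"rows": [{"dp":[0,0,-5],"turn":[0,0,0],"grip":1},{"dp":[0,0,-15],"turn":[0,0,0],"grip":1},{"dp":[0,0,-30],"turn":[0,0,0],"grip":1},{"dp":[0,0,-50],"turn":[0,0,0],"grip":1},{"dp":[0,0,-75],"turn":[0,0,0],"grip":1},{"dp":[0,0,-100],"turn":[0,0,0],"grip":1},{"dp":[40,0,-120],"turn":[0,0,0],"grip":1},{"dp":[80,0,-140],"turn":[0,0,0],"grip":1},{"dp":[120,0,-160],"turn":[0,0,0],"grip":1},{"dp":[120,0,-160],"turn":[0,0,0],"grip":1}]}}

```text
time_s: 12.55
position: [0.5505, -0.0356, 0.2743]
tcp_rot: [[-0.967, 0.0, -0.254], [0.001, 1.0, -0.002], [0.254, -0.002, -0.967]]
force: [0.5, -0.7, 0.0]
opening: 0.996
```

Run:
```python
from ov import *
s=st()
cap('scene','scene10');cap('top','top10');cap('wrist','wrist10')
n=np.array([.6287,-.0355,.089])
overlay('scene10',n,np.array([0,0,1.]),(210,300,180,280),'ov10')
overlay('top10',n,np.array([0,0,1.]),(160,235,290,400),'ov10t',7)
overlay('wrist10',n,np.array([0,0,1.]),(0,420,0,560),'ov10w',1)
```

```text
12.55 [ 0.5505 -0.0356  0.2743] [ 0.5 -0.7  0. ] op 0.996 q [ -13.4   28.5   79.9   -3.5   85.9 -102.7]
```

View pics/ov10.png

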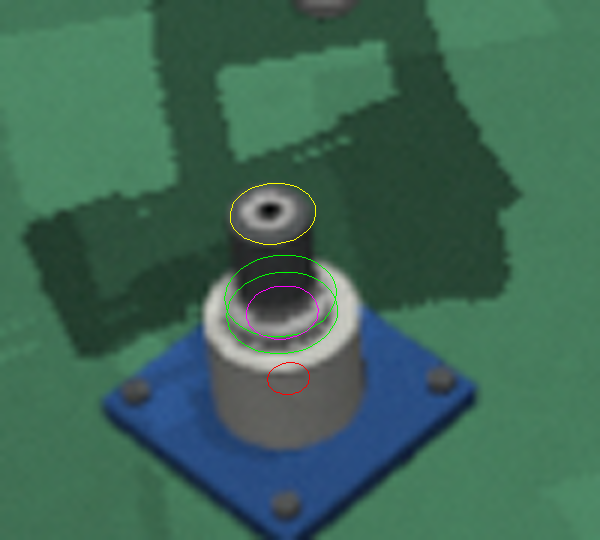

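View pics/ov10t.png

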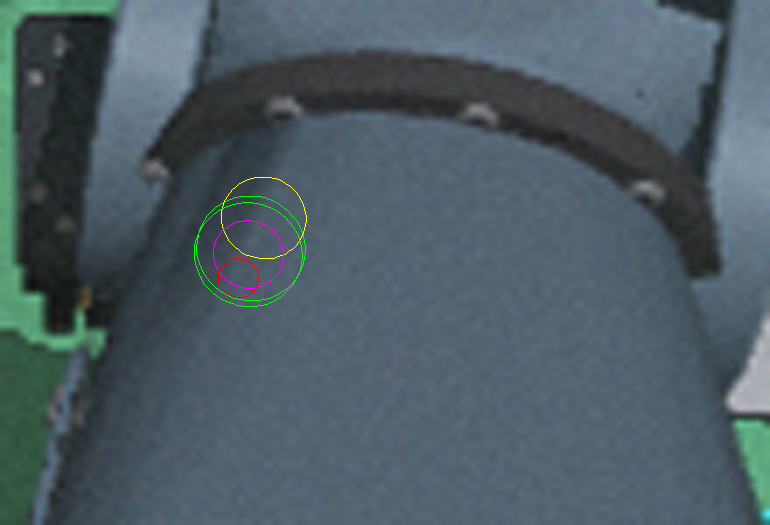

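View pics/ov10w.png

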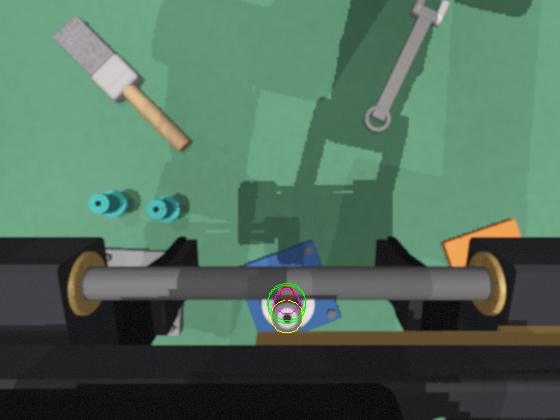

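Request:
{"api": "jog_arm", "payload": {"rows": [{"dp":[0,35,-5],"turn":[0,0,0],"grip":1},{"dp":[10,75,-10],"turn":[0,0,0],"grip":1},{"dp":[20,115,-15],"turn":[0,0,0],"grip":1},{"dp":[30,155,-20],"turn":[0,0,0],"grip":1},{"dp":[40,195,-25],"turn":[0,0,0],"grip":1},{"dp":[50,235,-30],"turn":[0,0,0],"grip":1},{"dp":[60,270,-35],"turn":[0,0,0],"grip":1},{"dp":[60,300,-35],"turn":[0,0,0],"grip":1},{"dp":[60,300,-35],"turn":[0,0,0],"grip":1},{"dp":[60,300,-35],"turn":[0,0,0],"grip":1}]}}

```text
time_s: 13.7
position: [0.5034, 0.2648, 0.3164]
tcp_rot: [[-0.965, -0.002, -0.261], [-0.001, 1.0, -0.002], [0.261, -0.002, -0.965]]
force: [0.8, -0.2, -0.4]
opening: 1.0
```

Run:
```python
from ov import *
s=st()
cap('scene','scene11');cap('top','top11')
n=np.array([.6287,-.0355,.089])
overlay('top11',n,np.array([0,0,1.]),(160,235,290,400),'ov11t',7)
```

```text
13.7 [0.5034 0.2648 0.3164] [ 0.8 -0.2 -0.4] op 1.0 q [ 14.6  27.4  75.    3.6  92.3 -75.8]
```

View pics/ov11t.png

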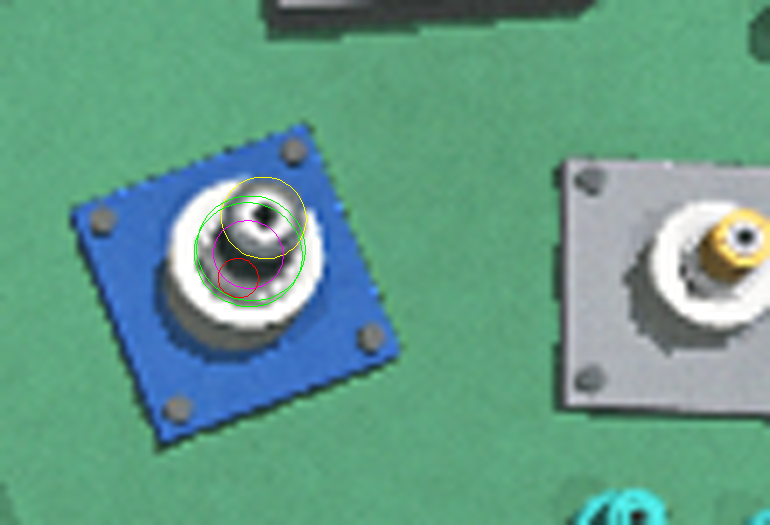

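View pics/scene11.png

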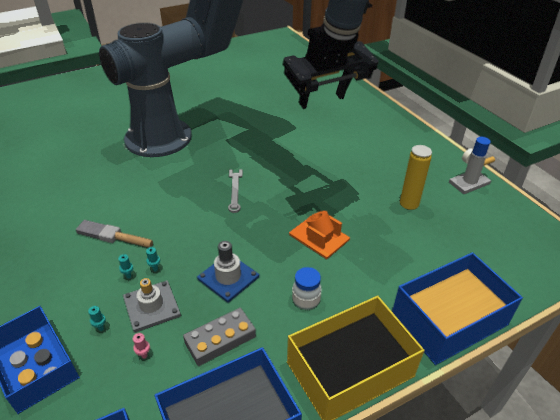

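Run:
```python
from h import *
s=load('scene10')[0];t=load('top11')[0]
print(tri(s,[(180+270.5/6-.5,210+212.5/6-.5)],t,[(290+264.5/7-.5,160+216.5/7-.5)]))
print(bot.read_state()['qvel'].round(2)); print(bot.hand_in())
```

```text
(array([ 0.6288529 , -0.03601965,  0.10685073]), np.float64(0.0007766830375249469))
[-0.79 -0.65  0.26  0.16 -0.01  0.09]
the job is handed in; nothing more can be done
None
```

I gripped the big holder by its dark nut and drew it out of the orange rest along its own axis. I turned it upright over the blue-based seat and lowered it in small steps until it made contact. I then released it, backed the arm clear and handed the job in at about 13.8 s.

**Seating:** the lateral force stayed at or below about 1 N on the way down. Contact came at TCP height 0.084 m, against about 0.083 m expected.

**Final position:** after release, two views put the centre of the nut's top at (0.629, -0.036, 0.107) m. The measured seat axis is at (0.6287, -0.0355) m, and fully home would put the nut's top at 0.106 m. So the holder is within about 1 mm of centred. It reads about 1 mm high, which is within the camera error.

**Upright:** outlines of an upright, fully seated holder matched the top and scene pictures to about a pixel. I did not measure the tilt as a number.

**Bystanders and arm:** the small holder and other bystanders look unmoved in the pictures, though I did not measure their displacement. The gripper is open and clear of everything.

No check failed. My first pre-grasp pose came near the wrist's singular position, so I gripped with the tool tilted 20 degrees instead of 35.

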